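# Bring an opened dial padlock to the closed hasp

### The job

Get the grey steel box ready to be padlocked: first swing its hasp strap over until it lies flat with the staple standing through its slot. Then, with the padlock lying in its cradle, turn the dial through its clicks until the pointer line clicks in at the long mark on the shackle side, and pull the shackle fully open. Finish holding the open lock still in the gripper, the bow of its shackle about a hand's breadth straight above the staple and the lock clear of everything else; do not let go, and leave the two loose bottles and the clear dish beside the work where they stand.

Things in the scene. Friction and masses are not known exactly. Their poses are not given: they have to be found in the camera images.
- lockbox: Grey steel box fixed to the bench, 134 x 154 x 70 mm high without the hasp; origin at the centre of its underside, z up. The hasp lies on its top: hinge on the +x side, strap pointing to the box's -x side when closed.
- hasp (a joint): Hasp strap angle, rad. 0 = closed: flat on the box top with the staple through its slot; it opens upward and back toward the box's +x (1.57 upright, 2.0 stop). Friction of about 0.04 N m holds it where it is left.
- hasp_hinge (a point): Middle of the hasp's hinge axis, 33 mm to +x of the box's centre, 75.5 mm above the bench. Axis along the box's y.
- hasp_end (a point): Upper face of the strap's end plate, 74.5 mm from the hinge axis, 77.5 mm above the bench when closed. The strap: steel, 30 mm wide (along the box's y), 4 mm thick, 85 mm long from the hinge axis; its slot, 32 x 12 mm, runs from 34 to 66 mm from the hinge, the plain end plate (a place to press) from 66 to 85 mm.
- staple_top (a point): Top of the steel staple, a fixed round-bar loop 22 mm long (along the box's x), 6 mm thick, 21 mm high, standing on the box top; this point is 91 mm above the bench and 50 mm from the hinge axis toward the box's -x.
- cradle: Grey plastic cradle fixed to the bench, 78 x 80 mm, in which the lock lies; floor 14 mm high, low rim walls up to 25 mm high on all sides but open at -x between two corner posts, where the shackle sticks out. Origin at the centre of its underside; x parallel to the lock's x.
- lock: Loose steel padlock lying on its back in the cradle, 1.5 mm play: body 62 x 64 x 26 mm, with dial and shackle about 0.2 kg. Origin at the centre of the body's underside (14 mm above the bench at the start), z up through the dial, shackle pointing to its -x.
- dial (a joint): Dial angle, rad, positive anticlockwise from above. 0 = pointer at the long mark (-x, shackle side). Starts positive, two or three clicks off: turn it clockwise. A click notch every 0.449 rad (14 a turn) pulls the dial to its middle with up to 0.05 N m. Only at 0 (within about 0.14) can the shackle be pulled; elsewhere it stops after 2 to 3 mm.
- dial_grip (a point): On the dial's axis (4 mm to +x of the lock's centre), 42 mm above the lock's underside: height to grip. The knob is a black knurled cylinder 30 mm in diameter, from 30 to 48 mm above the lock's underside, on a skirt 41 mm in diameter, 26 to 30 mm up.
- dial_pointer (a point): White pointer mark on the dial's skirt, 17.8 mm from the dial's axis; it points to the lock's -x when the dial is at 0.
- shackle (a joint): How far the shackle is pulled out of the lock, m: 0 closed, 0.022 fully open (stop). Slides along the lock's -x with about 1.5 N of friction and stays where it is left.
- shackle_bow (a point): Middle of the shackle's bow (bar centre line), 78 mm to -x of the lock's centre when closed, 100 mm when open, 13 mm above the lock's underside. The shackle is a U of 9 mm steel bar, 47 mm wide over its legs (along the lock's y); closed, the legs run straight from the body's face (31 mm from the centre) for 28 mm, then the round bow.
- dropper_bottle: Bystander: dark dropper bottle, 33 mm diameter, 82 mm high, standing loose between box and cradle; origin under its centre.
- petri_base: Bystander: clear shallow dish, 55 mm diameter, 14 mm high, loose in front of the cradle; origin under its centre.
- reagent_bottle: Bystander: white bottle with a screw cap, 56 mm diameter, 106 mm high, standing loose beyond the box at the left; origin under its centre.

How it is judged:
By the outcome, as a careful person would: the job done as asked, in the order asked, and still so for the second after the job is handed in, while the arm keeps its last pose, push and grip.
It also fails if it takes over 56 s, if anything falls off the work surface, if the arm or the gripper's body presses on something with over 40 N, if the wrist force passes 120 N, or if a joint passes its speed limit or range.

### The arm

A 6-joint arm with a two-finger parallel gripper is mounted at the origin on a cart in front of the work surface, level with it; the furniture and walls round the work are solid. World frame = base frame: x ahead of the robot, y to its left, z up, the work surface at z = 0. Lengths are in m, angles in rad, forces in N, time in s.
With the tool pointing down it reaches from about 0.35 to 0.725 m from the base axis. Payload 4.3 kg.
Tool frame: the origin (TCP) lies at the very end of the fingers, on their centre line; the grasp point (between the pads) lies 19 mm behind it (env.grip_depth is the z of the grasp point in the tool frame, in m); z points along the fingers, y is the line along which they close (so a half turn about z gives the same grasp; the last joint's range is limited). The gripper opens to 85 mm and grips with 20 to 120 N. Pads are 22 mm wide; open, the fingers measure 114 mm over their backs; the gripper's body (76 mm by 85 mm) begins 54 mm behind the grasp point. The pads swing forward as they close: fully open they stand 13 mm farther back than shut.
Start: joints at [-1.268, 0.377, 0.081, 1.274, 0, 1.46], TCP at [0.231, -0.527, 0.231] pointing down, gripper open.
Joint ranges: [-2.72, 2.72], [-0.84, 1.66], [-1.02, 1.22], [-1.77, 2.12], [-1.37, 1.28], [-3.14, 3.14]. Speed limits (rad/s): [2.57, 2.57, 3.14, 3.14, 3.14, 3.14].

### API

Orientations are given as a unit quaternion [x, y, z, w].
In Python, from rig import env gives the robot as it stands.
- The arm moves only by the shell command python3 inch.py 'ROWS' [FORCE]. ROWS is rows parted by semicolons, their numbers by spaces, 1 to 5 of them, each of 7 numbers: a rotation vector rx, ry, rz in rad, then dx, dy, dz in m, then the finger opening in m; each row is the pose to reach, as a shift and turn from the pose commanded when the command began, along the tool's axes at that moment; what a row does not reach only later rows make up. A row lasts 1/10 s, in which the tool goes at most 0.05 m and 0.15 rad, less where a joint would pass 70% of its speed; a pose out of reach is approached as far as the arm can. The fingers move at their own pace and stop on an object; FORCE is the grip in N (left out, the last holds). Time passes only in rows, so rows that do not move let the fingers close. It prints the time, the measured TCP pose, the force, the opening and the grip force at its end.
- env.state(): the state, without advancing time (a new reading comes with each control period).
- env.camera(name): name is "side" or "top"; returns a dict with "image" (420x560x3 uint8, blue, green, red), "intrinsics" (3x3 intrinsics, pixels), "world_to_cam" (4x4, takes a point from world to camera coordinates). Camera axes: x right, y down, z forward; pixel columns grow to the right and rows downward; lengths in m; the calibration is good to about 2 mm. A picture is of the moment at which its call begins. There is no depth.
- env.sign_off(): hands the job in; it is judged then, once.
The state is a dict: "clock": time; "joint_positions": joint angles; "qvel": joint speeds; "joint_torque": joint torques, N m; "position": TCP position; "tcp_rot": TCP orientation; "force": force on the tool from outside, world axes, zero at the start; "wrist_torque": the same for the moment, N m; "width": finger opening in m; "grip_force": force on a finger pad.
Only numpy, scipy, OpenCV 4.12 (cv2) and the standard library are available. Lean on these libraries where they do the work, as an engineer would, in place of code of your own. Each camera call takes 0.05 s, during which the arm holds its last target. There are 200 camera calls.

## Working session

There is one attempt and no reset: what is moved stays moved. The work goes in short steps, Python scripts to look and compute and a shell command to move; the robot and the scene stay as the last step left them, time stands still between calls to the robot, and variables do not carry over. Pictures are saved under pics/ and viewed, at most 10 in all, crops included, and the job is handed in when it is done.

```bash
ls; mkdir -p pics
python3 - <<'E'
from rig import env
import cv2,numpy as np
for n in("top","side"):
    c=env.camera(n);cv2.imwrite(f"pics/{n}0.png",c["image"]);print(c["intrinsics"],c["world_to_cam"])
s=env.state();print(s)
E
```

```text
inch.py
pics
rig.py
[[534.40441581   0.         282.55549891]
 [  0.         534.40441581 221.22357891]
 [  0.           0.           1.        ]] [[-0.01657111 -0.99973444  0.0160137   0.13078277]
 [-0.98362316  0.01342504 -0.17973659  0.51737121]
 [ 0.17947387 -0.01872988 -0.98358442  1.24927728]
 [ 0.          0.          0.          1.        ]]
[[547.03848086   0.         278.07950324]
 [  0.         547.03848086 224.81831848]
 [  0.           0.           1.        ]] [[ 0.99906125  0.0427762   0.00684249 -0.49320115]
 [ 0.03231867 -0.63080857 -0.77526515  0.12318659]
 [-0.0288466   0.7747585  -0.63159887  1.22365286]
 [ 0.          0.          0.          1.        ]]
{'clock': 0.1, 'joint_positions': array([-1.26831169e+00,  3.78003315e-01,  7.97831131e-02,  1.27442229e+00,
       -6.22851508e-06,  1.46052779e+00]), 'qvel': array([-0.00020988, -0.00096138,  0.00472838, -0.00039801,  0.00245117,
        0.00024544]), 'joint_torque': array([ 1.14119404e-03, -4.64694321e+01,  2.70581746e+01,  1.20559148e-02,
       -1.51172153e-04, -8.63003578e-06]), 'position': array([ 0.23049541, -0.52613761,  0.23045587]), 'tcp_rot': array([ 9.78779412e-01,  2.04914644e-01, -9.16789967e-05, -9.18523442e-04]), 'force': array([ 0.15510561,  0.45148749, -0.10024614]), 'wrist_torque': array([-0.01489135,  0.00161818,  0.02707359]), 'grip_force': 0.0, 'width': 0.08535622282714549}
```

View pics/top0.png

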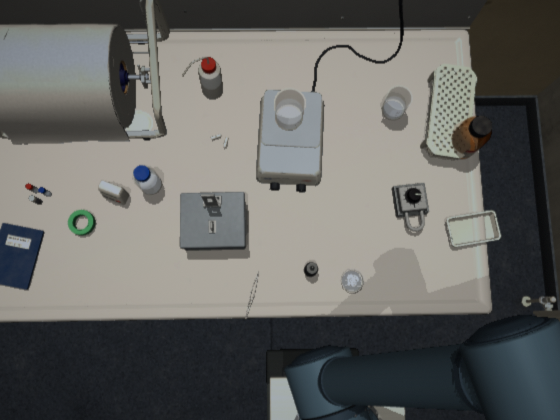

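View pics/side0.png

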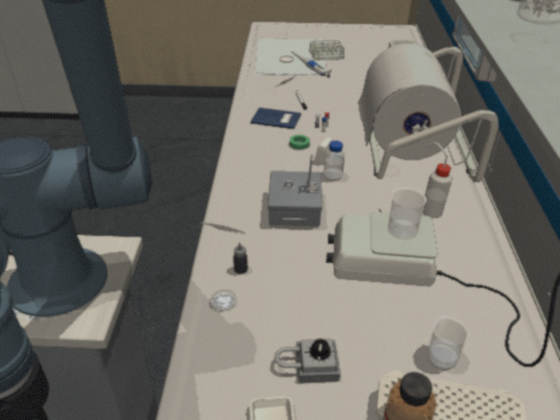

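The top view shows the box near (213,220), its strap upright at (211,203), and the staple at (212,227). The lock is near (412,198) with its shackle towards the robot at (413,228). The dropper bottle is at (311,269), the dish at (352,282), and the white bottle at (148,180). The side view agrees. Next I'll zoom in on the box and the lock.

Run:
```python
import cv2,numpy as np
t=cv2.imread("pics/top0.png");s=cv2.imread("pics/side0.png")
f=lambda im,x,y,w,h:cv2.resize(im[y:y+h,x:x+w],(400,300),interpolation=cv2.INTER_CUBIC)
a=np.hstack([f(t,375,175,80,60),f(t,170,180,100,75)])
b=np.hstack([f(s,265,325,88,66),f(s,250,150,100,75)])
cv2.imwrite("pics/crop0.png",np.vstack([a,b]))
```

```text
(no output)
```

View pics/crop0.png

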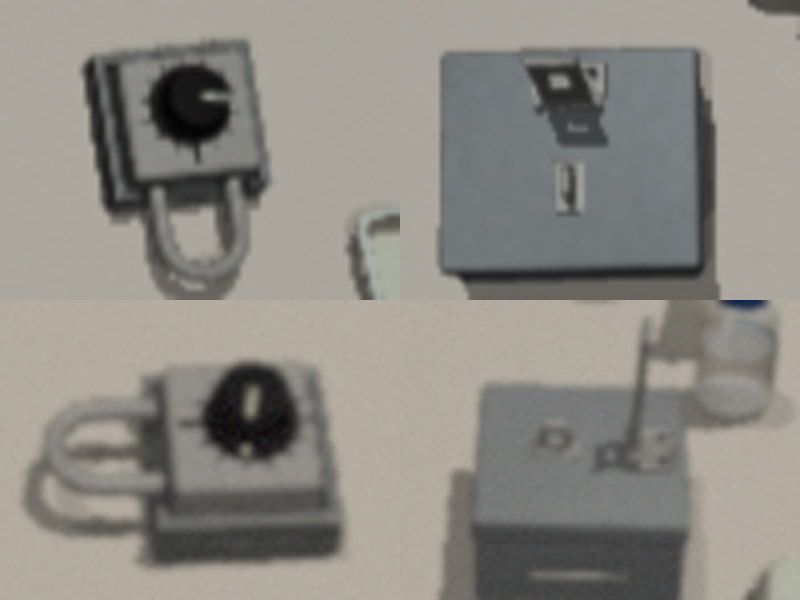

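The crops show the lock's pointer towards image right, about 75–80° anticlockwise from the long mark, so three clicks off. The strap stands upright and the staple is clear. Now I'll measure these.

```bash
cat > h.py <<'E'
import numpy as np,cv2
from scipy.spatial.transform import Rotation as R
C={"top":([534.404,282.555,221.224],[[-0.01657111,-0.99973444,0.0160137,0.13078277],[-0.98362316,0.01342504,-0.17973659,0.51737121],[0.17947387,-0.01872988,-0.98358442,1.24927728]]),
"side":([547.038,278.0795,224.818],[[0.99906125,0.0427762,0.00684249,-0.49320115],[0.03231867,-0.63080857,-0.77526515,0.12318659],[-0.0288466,0.7747585,-0.63159887,1.22365286]])}
def ray(n,p):
    (f,cx,cy),M=C[n];M=np.array(M);d=M[:,:3].T@np.array([(p[0]-cx)/f,(p[1]-cy)/f,1]);return -M[:,:3].T@M[:,3],d
def at(n,p,z):
    o,d=ray(n,p);return o+d*(z-o[2])/d[2]
def tri(pt,ps):
    o1,d1=ray("top",pt);o2,d2=ray("side",ps)
    s=np.linalg.lstsq(np.c_[d1,-d2],o2-o1,rcond=None)[0];a=o1+s[0]*d1;b=o2+s[1]*d2
    return (a+b)/2,np.linalg.norm(a-b)
def px(n,P):
    (f,cx,cy),M=C[n];q=np.array(M)@np.r_[P,1];return q[:2]/q[2]*f+[cx,cy]
def go(s,pos,yaw):
    """row needed: tool down, tool x at world yaw"""
    r=R.from_quat(s["tcp_rot"]);t=R.from_euler("z",yaw)*R.from_euler("x",np.pi)
    print("rot",(r.inv()*t).as_rotvec().round(3),"d",r.inv().apply(np.array(pos)-s["position"]).round(4))
E
python3 - <<'E'
from h import *
np.set_printoptions(precision=4,suppress=True)
t=cv2.imread("pics/top0.png");s=cv2.imread("pics/side0.png")
def big(mask,x,y,w,h):
    m=np.zeros_like(mask);m[y:y+h,x:x+w]=mask[y:y+h,x:x+w]
    return max(cv2.findContours(m,cv2.RETR_EXTERNAL,cv2.CHAIN_APPROX_NONE)[0],key=cv2.contourArea)
hsv=cv2.cvtColor(t,cv2.COLOR_BGR2HSV)
print("box hsv",hsv[235,195],"lock",hsv[206,405],"bench",hsv[260,200],"knob",hsv[198,412])
# box: bluish hue top
m=cv2.inRange(hsv,(95,30,90),(125,120,200));c=big(m,170,180,90,80);r=cv2.minAreaRect(c);b=cv2.boxPoints(r)
print("box px",b);W=np.array([at("top",p,.07) for p in b]);print(W,"ctr",W.mean(0))
# knob: dark
m=cv2.inRange(hsv,(0,0,0),(180,255,55));c=big(m,399,184,27,24);k,rad=cv2.minEnclosingCircle(c);print("knob top",k,rad,cv2.minAreaRect(c))
hs=cv2.cvtColor(s,cv2.COLOR_BGR2HSV)
m=cv2.inRange(hs,(0,0,0),(180,255,55));c=big(m,305,335,30,30);print("knob side",cv2.minEnclosingCircle(c),cv2.boundingRect(c))
# hand-read points from crops
T=lambda x,y:(375+(x+.5)/5-.5,175+(y+.5)/5-.5)
S=lambda x,y:(265+(x+.5)*.22-.5,325+(y-300+.5)*.22-.5)
for n,p in dict(c1=(118,57),c2=(248,42),c3=(267,172),c4=(137,186)).items(): print(n,at("top",T(*p),.04))
print("bow outer top",at("top",T(210,277),.027),"side",at("side",S(45,445),.027))
print("legs",at("top",T(157,190),.027),at("top",T(237,183),.027))
print("longmark",at("top",T(197,153),.04),at("side",S(187,422),.04))
print("pointer",at("top",T(231,98),.044),at("side",S(246,449),.044))
print("knobline",at("top",T(212,97),.062),at("side",S(252,400),.062))
for n,p in dict(drop=(311,276),dish=(352,282),reag=(152,190)).items(): print(n,at("top",p,0))
U=lambda x,y:(170+(x-400+.5)/4-.5,180+(y+.5)/4-.5)
print("staple",at("top",U(570,185),.08),"hinge plate",at("top",U(568,85),.072),"strap end",at("top",U(552,65),.16))
E
```

```text
box hsv [ 98  16 124] lock [ 36   9 139] bench [ 21  21 167] knob [150  12  21]Traceback (most recent call last):
  File "<stdin>", line 10, in <module>
  File "<stdin>", line 6, in big
ValueError: max() iterable argument is empty
```

```bash
cat > m.py <<'E'
from h import *
np.set_printoptions(precision=4,suppress=True)
t=cv2.imread("pics/top0.png");s=cv2.imread("pics/side0.png")
def big(mask,x,y,w,h):
    m=np.zeros_like(mask);m[y:y+h,x:x+w]=mask[y:y+h,x:x+w]
    return max(cv2.findContours(m,cv2.RETR_EXTERNAL,cv2.CHAIN_APPROX_NONE)[0],key=cv2.contourArea)
hsv=cv2.cvtColor(t,cv2.COLOR_BGR2HSV)
m=cv2.inRange(hsv,(85,10,95),(130,120,200));c=big(m,170,180,90,80);r=cv2.minAreaRect(c);b=cv2.boxPoints(r)
print("box px",b);W=np.array([at("top",p,.07) for p in b]);print(W,"ctr",W.mean(0))
m=cv2.inRange(hsv,(0,0,0),(180,255,70));c=big(m,402,184,25,21);print("knob top",cv2.minEnclosingCircle(c),cv2.boundingRect(c))
hs=cv2.cvtColor(s,cv2.COLOR_BGR2HSV)
m=cv2.inRange(hs,(0,0,0),(180,255,70));c=big(m,305,335,30,30);print("knob side",cv2.minEnclosingCircle(c),cv2.boundingRect(c))
T=lambda x,y:(375+(x+.5)/5-.5,175+(y+.5)/5-.5)
S=lambda x,y:(265+(x+.5)*.22-.5,325+(y-300+.5)*.22-.5)
for n,p in dict(c1=(118,57),c2=(248,42),c3=(267,172),c4=(137,186)).items(): print(n,at("top",T(*p),.04))
print("bow outer top",at("top",T(210,277),.027),"side",at("side",S(45,445),.027))
print("legs",at("top",T(157,190),.027),at("top",T(237,183),.027))
print("longmark",at("top",T(197,153),.04),at("side",S(187,422),.04))
print("pointer",at("top",T(231,98),.044),at("side",S(246,449),.044))
print("knobline",at("top",T(212,97),.062),at("side",S(252,400),.062))
for n,p in dict(drop=(311,276),dish=(352,282),reag=(152,190)).items(): print(n,at("top",p,0))
U=lambda x,y:(170+(x-400+.5)/4-.5,180+(y+.5)/4-.5)
print("staple",at("top",U(570,185),.08),"hinge plate",at("top",U(568,85),.072),"strap end",at("top",U(552,65),.16))
E
python3 m.py
```

```text
box px [[180. 192.]
 [243. 192.]
 [243. 246.]
 [180. 246.]]
[[0.5893 0.3677 0.07  ]
 [0.5874 0.2171 0.07  ]
 [0.4569 0.2175 0.07  ]
 [0.459  0.3654 0.07  ]] ctr [0.5231 0.2919 0.07  ]
knob top ((412.901123046875, 195.71469116210938), 8.357970237731934) (405, 188, 16, 17)
knob side ((319.6428527832031, 349.78570556640625), 10.71199893951416) (309, 340, 21, 20)
c1 [ 0.605  -0.1646  0.04  ]
c2 [ 0.6118 -0.2297  0.04  ]
c3 [ 0.546  -0.2349  0.04  ]
c4 [ 0.5398 -0.1704  0.04  ]
bow outer top [ 0.4963 -0.2071  0.027 ] side [ 0.4956 -0.2065  0.027 ]
legs [ 0.5403 -0.1834  0.027 ] [ 0.5433 -0.2234  0.027 ]
longmark [ 0.556  -0.2009  0.04  ] [ 0.554 -0.202  0.04 ]
pointer [ 0.5826 -0.2183  0.044 ] [ 0.5779 -0.2175  0.044 ]
knobline [ 0.579  -0.2039  0.062 ] [ 0.5795 -0.2068  0.062 ]
drop [0.3894 0.0542 0.    ]
dish [ 0.3731 -0.0466  0.    ]
reag [0.6124 0.4507 0.    ]
staple [0.5042 0.2893 0.08  ] hinge plate [0.5662 0.2918 0.072 ] strap end [0.5579 0.2906 0.16  ]
```

Estimates: the box centre is (0.522, 0.291) at yaw≈0, with the hinge at x≈0.555. The lock centre is (0.577, -0.200) at yaw≈0.09, and the dial reads about 1.35 (3 clicks). I'll do the hasp first.

Run:
```python
from h import *
from rig import env
go(env.state(),[0.592,0.290,0.25],0)
```

```text
rot [-0.002  0.     0.413] d [ 0.6585 -0.6026 -0.0183]
```

```bash
A='0 0 .413 .18 -.165 -.018 0'; python3 inch.py '0 0 .413 .18 -.165 -.018 0; 0 0 .413 .18 -.165 -.018 0; 0 0 .413 .18 -.165 -.018 0; 0 0 .413 .18 -.165 -.018 0; 0 0 .413 .18 -.165 -.018 0' 40
python3 - <<'E'
from h import *
from rig import env
go(env.state(),[0.592,0.290,0.25],0)
E
```

```text
clock: 0.6
position: [0.3296, -0.301, 0.2491]
tcp_rot: [1.0, -0.0, -0.0, -0.0]
force: [0.7, 0.8, 0.6]
width: 0.0121
grip_force: 0.0
rot [-0.001  0.    -0.   ] d [ 2.622e-01 -5.910e-01 -5.000e-04]
```

```bash
python3 inch.py '0 0 0 .11 -.2 0 0; 0 0 0 .11 -.2 0 0; 0 0 0 .11 -.2 0 0; 0 0 0 .11 -.2 0 0; 0 0 0 .11 -.2 0 0'; python3 inch.py '0 0 0 .11 -.2 0 0; 0 0 0 .11 -.2 0 0; 0 0 0 .11 -.2 0 0; 0 0 0 .11 -.2 0 0; 0 0 0 .11 -.2 0 0';python3 inch.py '0 0 0 .04 -.19 0 0; 0 0 0 .04 -.19 0 0; 0 0 0 .04 -.19 0 0; 0 0 0 .04 -.19 0 0; 0 0 0 .04 -.19 0 0'
python3 - <<'E'
from h import *
from rig import env
go(env.state(),[0.592,0.290,0.25],0)
E
```

```text
clock: 1.1
position: [0.4401, -0.1002, 0.249]
tcp_rot: [1.0, 0.001, -0.0, -0.0]
force: [-0.0, -1.3, -0.5]
width: 0.0001
grip_force: 0.0
clock: 1.6
position: [0.5506, 0.0845, 0.2485]
tcp_rot: [1.0, 0.016, -0.0, -0.007]
force: [-0.2, -1.1, -0.6]
width: 0.0
grip_force: 0.0
clock: 2.1
position: [0.5903, 0.1409, 0.251]
tcp_rot: [0.998, 0.052, -0.003, -0.026]
force: [0.5, 0.2, -0.3]
width: 0.0
grip_force: 0.0
rot [-0.051  0.005  0.104] d [ 0.0173 -0.1478  0.0086]
```

```bash
python3 - <<'E'
from rig import env
s=env.state();print(s["joint_positions"].round(3),s["qvel"].round(3),s["position"])
E
python3 inch.py '0 0 0 0 0 .04 0; 0 0 0 0 0 .04 0'
python3 - <<'E'
from rig import env
s=env.state();print(s["joint_positions"].round(3),s["qvel"].round(3),s["position"],s["tcp_rot"])
E
```

```text
[0.103 0.441 0.227 1.359 0.052 3.141] [ 0.036  0.107  0.179  0.073  0.013 -0.   ] [0.59026479 0.14094992 0.25098412]
clock: 2.3
position: [0.5853, 0.1411, 0.2056]
tcp_rot: [0.998, 0.052, -0.008, -0.026]
force: [-0.1, -0.2, -1.9]
width: -0.0002
grip_force: 0.0
[0.104 0.45  0.123 1.258 0.052 3.141] [-0.002 -0.024  0.104  0.093  0.003 -0.   ] [0.5853223  0.14106492 0.20564262] [ 0.99826666  0.05233214 -0.00829011 -0.02561841]
```

```bash
python3 inch.py '0 0 -.15 -.05 0 -.03 0; 0 0 -.3 -.05 0 -.03 0; 0 0 -.45 -.05 0 -.03 0; 0 0 -.6 -.05 0 -.03 0; 0 0 -.75 -.05 0 -.03 0'; python3 inch.py '0 0 -.15 0 0 0 0; 0 0 -.3 0 0 0 0; 0 0 -.45 0 0 0 0; 0 0 -.6 0 0 0 0; 0 0 -.75 0 0 0 0' ;python3 inch.py '0 0 -.15 0 0 0 0; 0 0 -.3 0 0 0 0; 0 0 -.45 0 0 0 0; 0 0 -.6 0 0 0 0; 0 0 -.75 0 0 0 0'  ;python3 inch.py '0 0 -.15 0 0 0 0; 0 0 -.3 0 0 0 0; 0 0 -.45 0 0 0 0; 0 0 -.6 0 0 0 0; 0 0 -.75 0 0 0 0'
python3 - <<'E'
from h import *
from rig import env
s=env.state();print(s["joint_positions"].round(3))
go(s,[0.592,0.290,0.25],np.pi)
E
```

```text
clock: 2.8
position: [0.5407, 0.1346, 0.2435]
tcp_rot: [0.908, 0.417, 0.008, -0.025]
force: [-0.2, -0.1, 1.0]
width: -0.0001
grip_force: 0.0
clock: 3.3
position: [0.5407, 0.1346, 0.2433]
tcp_rot: [0.693, 0.721, 0.017, -0.02]
force: [-0.6, 0.5, 0.3]
width: 0.0
grip_force: 0.0
clock: 3.8
position: [0.5407, 0.1346, 0.2433]
tcp_rot: [0.38, 0.924, 0.023, -0.013]
force: [-0.0, 0.2, -0.5]
width: 0.0001
grip_force: 0.0
clock: 4.3
position: [0.5407, 0.1346, 0.2433]
tcp_rot: [0.015, 1.0, 0.026, -0.003]
force: [0.0, 0.1, 0.1]
width: -0.0002
grip_force: 0.0
[0.101 0.334 0.048 1.286 0.052 0.131]
rot [ 0.052 -0.007 -0.031] d [-0.0465  0.157   0.001 ]
```

```bash
python3 inch.py '.052 -.007 -.031 -.0465 .157 .001 0; .052 -.007 -.031 -.0465 .157 .001 0; .052 -.007 -.031 -.0465 .157 .001 0; .052 -.007 -.031 -.0465 .157 .001 0; .052 -.007 -.031 -.0465 .157 .001 0'
python3 - <<'E'
from h import *
from rig import env
s=env.state();print(s["joint_positions"].round(3),s["tcp_rot"].round(3))
go(s,[0.592,0.290,0.135],np.pi)
E
```

```text
clock: 4.8
position: [0.5931, 0.2921, 0.2489]
tcp_rot: [0.001, 1.0, 0.0, -0.0]
force: [0.7, -0.1, 0.0]
width: -0.0001
grip_force: 0.0
[0.362 0.569 0.429 1.431 0.    0.364] [ 0.001  1.     0.    -0.   ]
rot [ 0.    -0.    -0.003] d [ 0.001  -0.0022  0.1139]
```

```bash
python3 inch.py '0 0 0 .001 -.002 .05 0; 0 0 0 .001 -.002 .1 0; 0 0 0 .001 -.002 .114 0; 0 0 0 .001 -.002 .114 0'; python3 inch.py '0 0 0 .03 0 0 0; 0 0 0 .053 0 0 0; 0 0 0 .076 0 .0065 0; 0 0 0 .091 0 .022 0; 0 0 0 .099 0 .035 0'; python3 inch.py '0 0 0 .019 0 .002 0; 0 0 0 .019 0 .012 0; 0 0 0 .019 0 .018 0; 0 0 0 .019 0 .02 0; 0 0 0 .019 0 .022 0'
```

```text
clock: 5.2
position: [0.5888, 0.2854, 0.1316]
tcp_rot: [0.003, 1.0, -0.002, -0.004]
force: [-0.6, -0.2, -0.3]
width: -0.0001
grip_force: 0.0
clock: 5.7
position: [0.4933, 0.2885, 0.1025]
tcp_rot: [0.003, 1.0, 0.001, 0.002]
force: [0.7, 0.2, -0.2]
width: 0.0001
grip_force: 0.2
clock: 6.2
position: [0.4748, 0.2887, 0.0784]
tcp_rot: [0.003, 1.0, 0.0, 0.0]
force: [-2.8, -2.4, 13.8]
width: -0.0001
grip_force: 7.0
```

```bash
python3 inch.py '0 0 0 0 0 -.05 0; 0 0 0 0 0 -.1 0; 0 0 -.1 0 -.05 -.1 0; 0 0 -.2 -.01 -.1 -.1 0'
python3 - <<'E'
from h import *
from rig import env
go(env.state(),[0.581,-0.1995,0.16],np.pi+.092+1.35)
E
```

```text
clock: 6.6
position: [0.485, 0.1899, 0.1803]
tcp_rot: [-0.101, 0.995, 0.0, 0.003]
force: [0.1, -0.0, 0.3]
width: -0.0001
grip_force: 0.0
rot [-0.003  0.004 -1.24 ] d [-0.0157 -0.4008  0.0204]
```

```bash
python3 inch.py '0 0 -.62 -.008 -.2 0 .05; 0 0 -.62 -.008 -.2 0 .05; 0 0 -.62 -.008 -.2 0 .05; 0 0 -.62 -.008 -.2 0 .05; 0 0 -.62 -.008 -.2 0 .05'
python3 - <<'E'
from h import *
from rig import env
go(env.state(),[0.581,-0.1995,0.16],np.pi+.092+1.35)
c=env.camera("top");cv2.imwrite("pics/t1.png",c["image"]);s=env.camera("side");cv2.imwrite("pics/s1.png",s["image"])
f=lambda im,x,y,w,h:cv2.resize(im[y:y+h,x:x+w],(400,300),interpolation=cv2.INTER_CUBIC)
cv2.imwrite("pics/c1.png",np.hstack([f(c["image"],170,180,100,75),f(s["image"],250,150,100,75)]))
E
```

```text
clock: 7.1
position: [0.531, -0.009, 0.1779]
tcp_rot: [-0.396, 0.918, -0.001, -0.0]
force: [0.0, 0.0, -0.3]
width: 0.0498
grip_force: 0.0
rot [-0.001 -0.001 -0.627] d [ 0.1043 -0.167   0.0182]
```

View pics/c1.png

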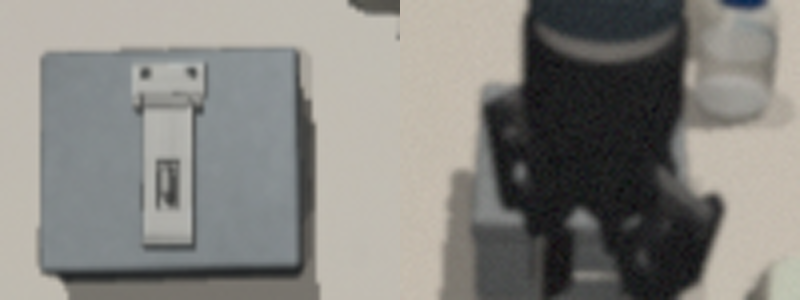

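The top crop shows the strap lying flat, with the staple at crop (168,185) standing through the slot. The side crop is blocked by the arm. On to the dial.

```bash
python3 inch.py '0 0 -.627 .104 -.167 0 .05; 0 0 -.627 .104 -.167 0 .05; 0 0 -.627 .104 -.167 0 .05; 0 0 -.627 .104 -.167 0 .05; 0 0 -.627 .104 -.167 0.018 .05'
python3 - <<'E'
from h import *
from rig import env
print(at("top",(413,196),.053),at("side",(319.3,350),.053),px("top",[.581,-.1995,.053]),px("side",[.581,-.1995,.053]))
print(env.state()["joint_positions"].round(2));go(env.state(),[0.581,-0.1995,0.048],np.pi+.092+1.35)
E
```

```text
clock: 7.7
position: [0.5832, -0.2013, 0.1617]
tcp_rot: [-0.659, 0.752, -0.004, 0.0]
force: [0.8, 1.0, -0.1]
width: 0.0502
grip_force: 0.0
[ 0.57620629 -0.19632626  0.053     ] [ 0.57856765 -0.20757343  0.053     ] [414.17470426 194.06966723] [320.53994241 346.54791255]
[-0.43  0.48  0.06  1.14 -0.   -1.87]
rot [-0.006 -0.004 -0.003] d [-0.002   0.0032  0.1136]
```

```bash
python3 inch.py '0 0 0 -.002 .0032 .03 .05; 0 0 0 -.002 .0032 .06 .05; 0 0 0 -.002 .0032 .08 .05; 0 0 0 -.002 .0032 .08 .05'
python3 - <<'E'
from h import *
from rig import env
s=env.state();print(s["position"]);go(s,[0.580,-0.1995,0.048],np.pi+.092+1.35)
c=env.camera("top");s=env.camera("side")
f=lambda im,x,y,w,h:cv2.resize(im[y:y+h,x:x+w],(400,300),interpolation=cv2.INTER_CUBIC)
cv2.imwrite("pics/c2.png",np.hstack([f(c["image"],365,160,100,75),f(s["image"],255,310,100,75)]))
E
```

```text
clock: 8.1
position: [0.5742, -0.1909, 0.0761]
tcp_rot: [-0.66, 0.751, 0.003, -0.002]
force: [0.5, 0.8, -0.2]
width: 0.0494
grip_force: 0.0
[ 0.57422755 -0.1909089   0.07612155]
rot [ 0.007  0.002 -0.   ] d [ 0.0078 -0.007   0.0281]
```

View pics/c2.png

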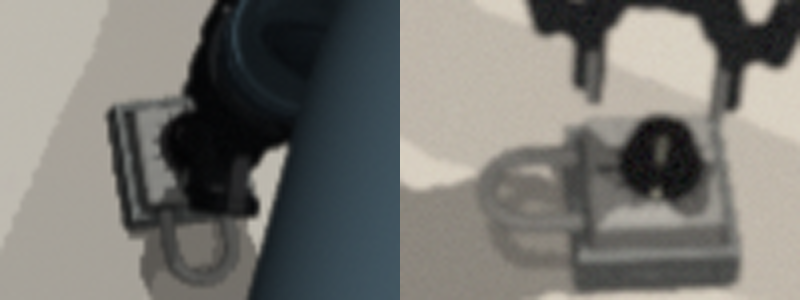

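The side crop shows the fingers straddling the knob at (660,155), with tips at (595,97) and (730,103). I'll let the arm settle, correct, then descend.

```bash
python3 inch.py '0 0 0 0 0 0 .05; 0 0 0 0 0 0 .05'
python3 - <<'E'
from h import *
from rig import env
s=env.state();go(s,[0.580,-0.1995,0.048],np.pi+.092+1.35)
E
```

```text
clock: 8.4
position: [0.5779, -0.1933, 0.0812]
tcp_rot: [-0.66, 0.751, -0.001, 0.0]
force: [-0.0, -0.1, -0.2]
width: 0.0501
grip_force: 0.0
rot [-0.002 -0.001 -0.   ] d [ 0.0058 -0.0028  0.0332]
```

```bash
python3 inch.py '0 0 0 .0058 -.0028 .015 .05; 0 0 0 .0058 -.0028 .033 .05; 0 0 0 .0058 -.0028 .033 .05'; python3 inch.py '0 0 0 0 0 0 .02; 0 0 0 0 0 0 .02; 0 0 0 0 0 0 .02' 40
python3 - <<'E'
from h import *
from rig import env
s=env.state();go(s,[0.580,-0.1995,0.048],np.pi+.092+1.35)
E
```

```text
clock: 8.7
position: [0.5766, -0.1987, 0.0436]
tcp_rot: [-0.66, 0.751, 0.002, -0.001]
force: [-0.7, 1.5, -0.4]
width: 0.0499
grip_force: 0.0
clock: 9.0
position: [0.5788, -0.1992, 0.0469]
tcp_rot: [-0.66, 0.751, -0.0, -0.0]
force: [-0.5, -0.4, -2.3]
width: 0.0282
grip_force: 39.5
rot [ 0.    -0.001 -0.   ] d [ 0.0001 -0.0012 -0.0011]
```

```bash
python3 inch.py '0 0 .1 0 0 0 .02; 0 0 .2 0 0 0 .02; 0 0 .3 0 0 0 .02; 0 0 .4 0 0 0 .02; 0 0 .5 0 0 0 .02'; python3 inch.py '0 0 .1 0 0 0 .02; 0 0 .2 0 0 0 .02; 0 0 .3 0 0 0 .02; 0 0 .4 0 0 0 .02; 0 0 .5 0 0 0 .02';python3 inch.py '0 0 .1 0 0 0 .02; 0 0 .2 0 0 0 .02; 0 0 .3 0 0 0 .02; 0 0 .35 0 0 0 .02; 0 0 .35 0 0 0 .02'
python3 - <<'E'
from h import *
from rig import env
s=env.state();print(s["wrist_torque"]);go(s,[0.580,-0.1995,0.048],np.pi+.092)
E
```

```text
clock: 9.5
position: [0.5789, -0.1993, 0.0469]
tcp_rot: [-0.452, 0.892, -0.0, -0.0]
force: [0.1, -1.1, -0.9]
width: 0.028
grip_force: 39.9
clock: 10.0
position: [0.5787, -0.1989, 0.0469]
tcp_rot: [-0.217, 0.976, -0.0, -0.0]
force: [-0.1, 0.2, -0.9]
width: 0.0284
grip_force: 40.0
clock: 10.5
position: [0.5787, -0.1989, 0.0468]
tcp_rot: [-0.046, 0.999, -0.0, -0.0]
force: [-0.2, -0.1, -1.1]
width: 0.0282
grip_force: 40.0
[ 0.16973412 -0.0181833  -0.00457908]
rot [ 0.    -0.001  0.   ] d [-0.0012 -0.0007 -0.0012]
```

```bash
python3 inch.py '0 0 0 0 0 0 .07; 0 0 0 0 0 0 .07; 0 0 0 0 0 -.04 .075; 0 0 0 0 0 -.08 .075; 0 0 0 .05 0 -.08 .075'; python3 inch.py '0 0 0 .05 0 0 .075; 0 0 0 .08 0 0 .075; 0 0 0 .08 0 0 .075; 0 0 0 .08 0 0 .075'
python3 - <<'E'
from h import *
from rig import env
s=env.state();go(s,[0.5745-.057*.996,-0.199-.057*.092,0.010],np.pi+.092)
c=env.camera("top");s=env.camera("side")
f=lambda im,x,y,w,h:cv2.resize(im[y:y+h,x:x+w],(400,300),interpolation=cv2.INTER_CUBIC)
cv2.imwrite("pics/c3.png",np.hstack([f(c["image"],365,160,100,75),f(s["image"],255,310,100,75)]))
E
```

```text
clock: 11.0
position: [0.5404, -0.2082, 0.1352]
tcp_rot: [-0.048, 0.999, -0.006, 0.01]
force: [0.6, -1.1, 1.3]
width: 0.0756
grip_force: 0.0
clock: 11.4
position: [0.4492, -0.2114, 0.1271]
tcp_rot: [-0.046, 0.999, -0.0, 0.0]
force: [0.0, -0.0, 0.1]
width: 0.0749
grip_force: 0.0
rot [-0.001  0.    -0.001] d [-0.0689  0.0009  0.1171]
```

View pics/c3.png

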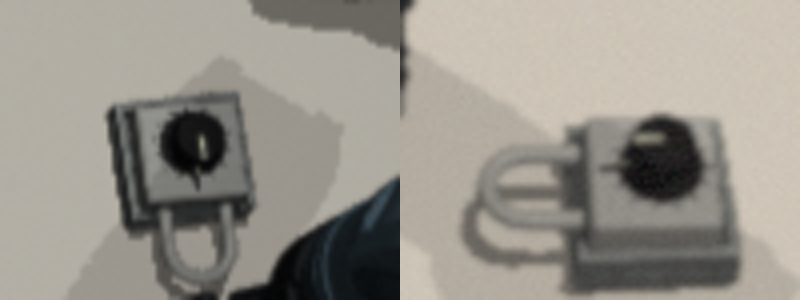

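The dial now points roughly at the long mark, which is at (197,183) in the top crop. I'll check numerically which notch the white line is in.

Run:
```python
from h import *
from rig import env
c={n:env.camera(n)["image"] for n in("top","side")}
for n in c: cv2.imwrite(f"pics/{n}4.png",c[n])
ax=np.array([.5787,-.199])
for n in c:
    p0=px(n,[*ax,.062]).round().astype(int);g=cv2.cvtColor(c[n],cv2.COLOR_BGR2GRAY)
    x,y=p0[0]-12,p0[1]-10;roi=g[y:y+24,x:x+24]
    k=cv2.morphologyEx(roi,cv2.MORPH_TOPHAT,np.ones((7,7)))
    knob=cv2.morphologyEx((roi<70).astype(np.uint8),cv2.MORPH_CLOSE,np.ones((7,7)))
    m=((k>45)&(cv2.erode(knob,np.ones((3,3)))>0)).astype(np.uint8)
    ys,xs=np.nonzero(m);q=[tuple((int(a+x),int(b+y),int(g[b+y,a+x]))) for a,b in zip(xs,ys)];print(n,q)
    for z in(.062,.044):
      for th in(-.449,0,.449,.898):
        a=np.pi+.092+th;r=np.array([np.cos(a),np.sin(a)])
        print(z,th,[px(n,[*(ax+r*d),z]).round(1) for d in ((0,.007,.014) if z>.05 else(.0178,))])
```

```text
top [(403, 192, 143), (404, 192, 136), (405, 192, 97), (403, 193, 135), (404, 193, 127), (403, 194, 120), (404, 194, 117), (415, 194, 102), (403, 195, 125), (404, 195, 123), (415, 195, 140), (416, 195, 65), (403, 196, 141), (404, 196, 118), (415, 196, 134), (416, 196, 72), (403, 197, 144), (404, 197, 124), (415, 197, 107), (416, 197, 72), (403, 198, 140), (404, 198, 111), (415, 198, 87), (416, 198, 82), (415, 199, 66), (416, 199, 65)]
0.062 -0.449 [array([415. , 194.1]), array([414.1, 196.8]), array([413.3, 199.5])]
0.062 0 [array([415. , 194.1]), array([415.4, 196.9]), array([415.9, 199.8])]
0.062 0.449 [array([415. , 194.1]), array([416.6, 196.5]), array([418.3, 198.9])]
0.062 0.898 [array([415. , 194.1]), array([417.5, 195.7]), array([420. , 197.2])]
0.044 -0.449 [array([411. , 202.5])]
0.044 0 [array([414.2, 202.9])]
0.044 0.449 [array([417.2, 201.8])]
0.044 0.898 [array([419.4, 199.6])]
side [(316, 343, 102), (317, 343, 100), (318, 343, 99), (319, 343, 91), (320, 343, 78), (316, 344, 128), (317, 344, 126), (318, 344, 120), (319, 344, 115), (320, 344, 95), (316, 345, 109), (317, 
[... 472 characters left out ...]
4), (330, 354, 90), (331, 354, 119), (308, 355, 137), (309, 355, 117), (310, 355, 81), (330, 355, 97), (331, 355, 123), (308, 356, 136), (309, 356, 116), (310, 356, 105), (311, 356, 89), (329, 356, 91), (330, 356, 121), (331, 356, 130)]
0.062 -0.449 [array([319.6, 343.2]), array([316., 342.]), array([312.5, 340.8])]
0.062 0 [array([319.6, 343.2]), array([315.8, 343.3]), array([312. , 343.5])]
0.062 0.449 [array([319.6, 343.2]), array([316.3, 344.6]), array([313.1, 346.1])]
0.062 0.898 [array([319.6, 343.2]), array([317.5, 345.7]), array([315.5, 348.1])]
0.044 -0.449 [array([310.1, 346.3])]
0.044 0 [array([309.6, 349.7])]
0.044 0.449 [array([310.9, 353. ])]
0.044 0.898 [array([313.9, 355.6])]
```

Both views put the line at dial 0 (top 415,194→416,199; side row 344, horizontal). Now the shackle.

```bash
python3 inch.py '0 0 0 -.05 .001 0 .075; 0 0 0 -.069 .001 .03 .075; 0 0 0 -.069 .001 .07 .075; 0 0 0 -.069 .001 .1 .075; 0 0 0 -.069 .001 .116 .075'; python3 inch.py '0 0 0 0 0 0 .03; 0 0 0 0 0 0 .03; 0 0 0 0 0 0 .03; 0 0 0 0 0 0 .03' 30
python3 - <<'E'
from h import *
from rig import env
s=env.state();go(s,[0.5745-.057*.996,-0.199-.057*.092,0.010],np.pi+.092)
E
```

```text
clock: 12.1
position: [0.5168, -0.2024, 0.0071]
tcp_rot: [-0.047, 0.999, 0.001, -0.002]
force: [-0.2, 0.1, 0.7]
width: 0.0748
grip_force: 0.0
clock: 12.5
position: [0.5188, -0.2039, 0.0117]
tcp_rot: [-0.046, 0.999, -0.0, 0.001]
force: [0.1, 1.2, -2.2]
width: 0.0456
grip_force: 30.8
rot [-0.001  0.001  0.   ] d [ 0.0011 -0.0002  0.0017]
```

```bash
python3 inch.py '0 0 0 .006 0 0 .03; 0 0 0 .012 0 0 .03; 0 0 0 .017 0 0 .03; 0 0 0 .020 0 0 .03; 0 0 0 .022 0 0 .03'; python3 inch.py '0 0 0 .001 0 0 .03; 0 0 0 .002 0 0 .03'
```

```text
clock: 13.0
position: [0.4955, -0.2058, 0.0108]
tcp_rot: [-0.046, 0.999, -0.0, -0.0]
force: [0.8, 2.3, 0.4]
width: 0.0453
grip_force: 31.1
clock: 13.2
position: [0.495, -0.206, 0.0109]
tcp_rot: [-0.046, 0.999, -0.0, 0.001]
force: [5.1, 2.1, -1.6]
width: 0.0457
grip_force: 30.9
```

```bash
python3 inch.py '0 0 0 .001 0 0 .03; 0 0 0 .002 0 0 .03; 0 0 0 .002 0 0 .03'; python3 inch.py '0 0 0 .001 0 0 .03; 0 0 0 .001 0 0 .03'
```

```text
clock: 13.5
position: [0.4949, -0.2061, 0.0111]
tcp_rot: [-0.047, 0.999, 0.0, 0.002]
force: [7.6, 2.0, -3.5]
width: 0.0453
grip_force: 31.3
clock: 13.7
position: [0.4948, -0.2062, 0.0111]
tcp_rot: [-0.047, 0.999, 0.0, 0.003]
force: [10.5, 3.8, -4.9]
width: 0.0454
grip_force: 31.5
```

The shackle hit its stop: travel was ≈24 mm including play, and the force rose with no further motion. I'll release it and regrip on the body.

```bash
python3 inch.py '0 0 0 -.003 0 0 .08; 0 0 0 -.003 0 0 .08; 0 0 0 -.003 0 0 .08; 0 0 0 -.003 0 -.05 .08; 0 0 0 -.003 0 -.09 .08'; python3 inch.py '0 0 0 -.04 0 0 .08; 0 0 0 -.07 0 0 .08; 0 0 0 -.07 0 0 .08; 0 0 0 -.07 0 0 .08'
python3 - <<'E'
from h import *
from rig import env
s=env.state();print(s["position"],s["width"])
i=env.camera("side")["image"];cv2.imwrite("pics/c5.png",cv2.resize(i[290:410,240:400],(640,480),interpolation=cv2.INTER_CUBIC))
go(s,[0.5735,-0.1995,0.021],np.pi+.092)
E
```

```text
clock: 14.2
position: [0.492, -0.2053, 0.1007]
tcp_rot: [-0.046, 0.999, 0.001, -0.002]
force: [1.3, -0.6, 0.2]
width: 0.08
grip_force: 0.0
clock: 14.6
position: [0.5627, -0.1993, 0.0998]
tcp_rot: [-0.046, 0.999, 0.0, -0.002]
force: [0.5, 1.1, -0.1]
width: 0.08
grip_force: 0.0
[ 0.56273856 -0.19926279  0.09977253] 0.08002120075145373
rot [ 0.    -0.003  0.   ] d [-0.0109 -0.0012  0.0787]
```

View pics/c5.png

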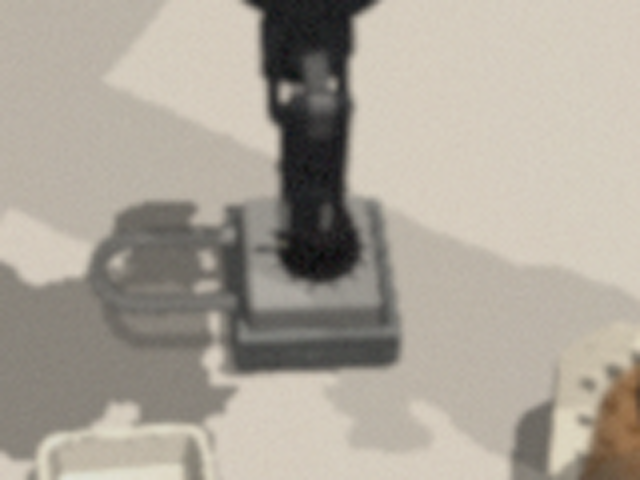

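The side view shows the shackle drawn out, with its bow at (92,272) in the crop and the gripper above the body. Descending to grip.

```bash
python3 inch.py '0 0 0 -.011 -.001 .03 .08; 0 0 0 -.011 -.001 .055 .08; 0 0 0 -.011 -.001 .07 .08; 0 0 0 -.011 -.001 .077 .08; 0 0 0 -.011 -.001 .078 .08'; python3 inch.py '0 0 0 0 0 0 .04; 0 0 0 0 0 0 .04; 0 0 0 0 0 0 .04' 70
python3 - <<'E'
from h import *
from rig import env
s=env.state();go(s,[0.5735,-0.1995,0.021],np.pi+.092)
E
```

```text
clock: 15.15
position: [0.5724, -0.1991, 0.0213]
tcp_rot: [-0.046, 0.999, 0.001, -0.002]
force: [-0.9, -0.4, -0.5]
width: 0.0802
grip_force: 0.0
clock: 15.45
position: [0.5754, -0.2, 0.0239]
tcp_rot: [-0.046, 0.999, -0.001, 0.0]
force: [-0.4, 0.1, 3.5]
width: 0.0621
grip_force: 77.9
rot [-0.001  0.001 -0.   ] d [0.0018 0.0006 0.0028]
```

```bash
python3 inch.py '0 0 0 0 0 -.01 .04; 0 0 0 0 0 -.025 .04; 0 0 0 0 0 -.05 .04; 0 0 0 0 0 -.08 .04; 0 0 0 0 0 -.12 .04'; python3 inch.py '0 0 0 .02 .01 -.03 .04; 0 0 0 .04 .03 -.04 .04; 0 0 0 .05 .06 -.045 .04; 0 0 0 .05 .1 -.045 .04; 0 0 0 .05 .14 -.045 .04';  python3 inch.py '0 0 0 0 .04 0 .04; 0 0 0 0 .08 0 .04; 0 0 0 0 .12 0 .04; 0 0 0 0 .16 0 .04; 0 0 0 0 .19 0 .04'
python3 - <<'E'
from h import *
from rig import env
s=env.state();print(s["joint_positions"].round(2));go(s,[.604,.299,.19],np.pi+.092)
E
```

```text
clock: 15.95
position: [0.573, -0.1986, 0.1424]
tcp_rot: [-0.046, 0.999, 0.001, -0.002]
force: [1.6, -0.9, -2.6]
width: 0.0622
grip_force: 77.2
clock: 16.45
position: [0.5115, -0.0637, 0.1885]
tcp_rot: [-0.045, 0.999, -0.0, -0.0]
force: [0.3, -0.0, -1.9]
width: 0.062
grip_force: 77.3
clock: 16.95
position: [0.4938, 0.1268, 0.188]
tcp_rot: [-0.047, 0.999, 0.0, -0.001]
force: [0.4, 0.0, -2.5]
width: 0.0619
grip_force: 77.3
[ 0.13  0.26 -0.19  1.12  0.    0.03]
rot [ 0.    -0.001  0.001] d [-0.1258  0.1612 -0.0021]
```

Held (−2 to −2.5 N weight). Going in above the staple.

```bash
python3 inch.py '0 0 0 -.03 .03 0 .04; 0 0 0 -.055 .065 0 .04; 0 0 0 -.08 .1 0 .04; 0 0 0 -.1 .13 0 .04; 0 0 0 -.118 .152 0 .04'; python3 inch.py '0 0 0 -.008 .009 0 .04; 0 0 0 -.008 .009 0 .04; 0 0 0 -.008 .009 0 .04; 0 0 0 -.008 .009 0 .04'
python3 - <<'E'
from h import *
from rig import env
s=env.state();print(s["position"],s["qvel"].round(3),s["tcp_rot"])
t=env.camera("top")["image"];d=env.camera("side")["image"]
cv2.imwrite("pics/t6.png",t);cv2.imwrite("pics/s6.png",d)
f=lambda im,x,y,w,h:cv2.resize(im[y:y+h,x:x+w],(400,300),interpolation=cv2.INTER_CUBIC)
cv2.imwrite("pics/c6.png",np.hstack([f(t,160,170,120,90),f(d,240,100,120,90)]))
p=s["position"]-.1*np.array([.996,.092,0]);p[2]=.18;print(p,px("top",p),px("side",p),px("top",[.505,.29,.091]),px("top",[.505,.29,.18]))
E
```

```text
clock: 17.45
position: [0.5983, 0.289, 0.1875]
tcp_rot: [-0.047, 0.999, -0.0, -0.001]
force: [0.7, -0.1, -2.2]
width: 0.0618
grip_force: 77.3
clock: 17.85
position: [0.6048, 0.2956, 0.1875]
tcp_rot: [-0.046, 0.999, -0.0, -0.001]
force: [-0.1, 0.3, -1.3]
width: 0.062
grip_force: 77.3
[0.60478472 0.29564272 0.18749591] [-0.003 -0.006 -0.003 -0.003  0.001  0.001] [-4.55778437e-02  9.98960348e-01 -3.58491341e-04 -8.69321833e-04]
[0.50518472 0.28644272 0.18      ] [208.19177846 217.50878516] [288.45864667 149.76895977] [211.27757477 224.73472035] [206.54476999 217.61440625]
```

View pics/c6.png

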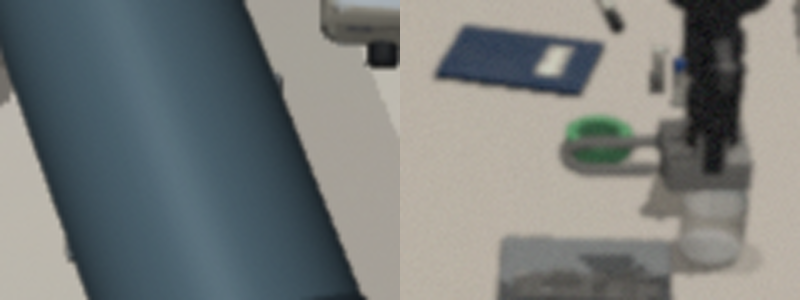

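Run:
```python
from h import *
s=cv2.imread("pics/s6.png");g=cv2.cvtColor(s,cv2.COLOR_BGR2GRAY)
for y in range(142,155): print(y,g[y,282:304])
s0=cv2.cvtColor(cv2.imread("pics/side0.png"),cv2.COLOR_BGR2GRAY)
print("staple");
for y in range(178,192): print(y,s0[y,278:304])
for P in ([.505,.29,.091],[.494,.29,.09],[.516,.29,.09],[.505,.29,.070],[.505-.0045,.2864,.19],[.505,.2864,.19]): print(P,px("side",P).round(1))
```

```text
142 [175 178 178 177 175 172 154 120  97  98 103  98  99  96  98  96  98  96
  96 100  96  98]
143 [179 177 176 180 176 161 131 105  92  92  92  91  91  86  87  90  90  95
  93  93  90  90]
144 [176 178 178 177 172 155 120  96  92  86  84  77  76  74  75  80  85  85
  88  82  82  81]
145 [176 180 179 176 172 149 114  95  87  78  71  70  71  69  70  73  76  80
  79  78  73  76]
146 [178 179 179 178 173 151 117 100  91  83  71  69  70  69  72  70  71  71
  74  72  70  71]
147 [178 179 177 175 174 153 124 101  95  95  86  75  75  72  74  71  74  74
  69  71  70  69]
148 [178 176 177 179 176 166 137 104  98  99  96  87  83  82  82  77  81  77
  76  81  76  74]
149 [175 178 179 178 177 172 153 120 100  95  97  97  96  96  92  92  92  94
  94  94  94  95]
150 [175 178 178 181 177 175 169 149 126 105 100  97  99 101  98 100 102 100
  99 102 101 100]
151 [176 177 179 178 179 178 177 168 155 143 129 111 103 102 102  99 101 100
 100 104  96 100]
152 [177 179 176 177 179 177 176 176 173 168 157 148 133 129 122 122 123 121
 121 120 123 121]
153 [176 177 177 179 181 179 177 178 178 177 175 168 16
[... 1217 characters left out ...]

 123 117 110  92  89  96 104  94]
188 [121 120 117 117 114 111 116 116 118 116 113 112 114 123 132 130 129 126
 125 122 107  90  86 100 113 104]
189 [119 120 120 119 116 114 116 117 117 117 116 119 120 125 123 120 122 120
 123 121 107  88  88 100 109 104]
190 [119 121 120 117 119 119 116 121 118 118 120 121 124 123 122 117 120 124
 120 121 106  87  85  87  96  93]
191 [122 119 120 120 121 122 122 121 122 121 121 122 119 121 121 121 123 124
 122 121 105  90  85  91  90  95]
[0.505, 0.29, 0.091] [287.8 179.5]
[0.494, 0.29, 0.09] [283.4 179.7]
[0.516, 0.29, 0.09] [292.1 180. ]
[0.505, 0.29, 0.07] [287.6 186.4]
[0.5005000000000001, 0.2864, 0.19] [286.6 146.1]
[0.505, 0.2864, 0.19] [288.5 146.2]
```

The top view is blocked by the arm. In the side view the bow's outer edge is at (287.7,146) and the staple loop is centred at (288.3,184). The bow is within about 3 mm in plan and about 99 mm above the staple. I'll trim slightly, lower 8 mm and hold.

```bash
python3 inch.py '0 0 0 .0015 .0035 .004 .04; 0 0 0 .0015 .0035 .008 .04; 0 0 0 .0015 .0035 .008 .04; 0 0 0 .0015 .0035 .008 .04; 0 0 0 .0015 .0035 .008 .04'; python3 inch.py '0 0 0 0 0 0 .04; 0 0 0 0 0 0 .04; 0 0 0 0 0 0 .04; 0 0 0 0 0 0 .04; 0 0 0 0 0 0 .04'
python3 - <<'E'
from rig import env
import cv2
s=env.state();print(s["position"],abs(s["qvel"]).max())
d=env.camera("side")["image"];cv2.imwrite("pics/c7.png",d)
E
```

```text
clock: 18.45
position: [0.6035, 0.2998, 0.1792]
tcp_rot: [-0.046, 0.999, -0.0, -0.001]
force: [-0.3, 0.1, -2.0]
width: 0.0619
grip_force: 77.3
clock: 18.95
position: [0.6035, 0.2999, 0.1793]
tcp_rot: [-0.046, 0.999, -0.0, -0.001]
force: [-0.8, 0.7, -2.5]
width: 0.0621
grip_force: 77.3
[0.60353675 0.2998798  0.1792574 ] 0.0008017189026044185
```

View pics/c7.png

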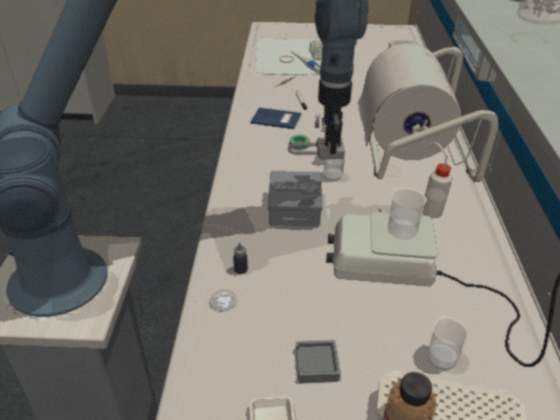

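The view shows the open lock held with its bow at (291,148), above the box at (296,198). The cradle at (318,360) is empty. The dropper bottle (240,260) and dish (222,300) are undisturbed, and the white bottle still stands at (333,168). Handing in.

```bash
python3 -c "
from rig import env
print(env.sign_off())"
```

```text
the job is handed in; nothing more can be done
None
```

The job is handed in at about 19 s: the hasp is flat with the staple through its slot, the dial is at the long mark, and the shackle is pulled to its stop; the open lock is held still with its bow about 90 mm above the staple, and the bottles and dish stand where they were.

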